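# Clamp the power module and run the hold-to-test button

### The arm

A 7-joint arm with a two-finger parallel gripper is mounted at the origin on the work surface. World frame = base frame: x ahead of the robot, y to its left, z up, the work surface at z = 0. Lengths are in mm, angles in rad, forces in N, time in s.
With the tool pointing down it reaches from about 400 to 875 mm from the base axis. Payload 4.4 kg.
Tool frame: the origin (TCP) lies at the very end of the fingers, on their centre line; the grasp point (between the pads) lies 19 mm behind it (ctrl.grip_point_offset is the distance from the TCP to the grasp point, in mm); z points along the fingers, y is the line along which they close (so a half turn about z gives the same grasp; the last joint's range is limited). The gripper opens to 85 mm and grips with 20 to 120 N. Pads are 22 mm wide; open, the fingers measure 114 mm over their backs; the gripper's body (76 mm by 85 mm) begins 54 mm behind the grasp point. The pads swing forward as they close: fully open they stand 13 mm farther back than shut.
Start: joints at [-1.381, 0.628, 0.038, 1.517, -0.027, 0.996, -0.02], TCP at [164.438, 628.87, 231.313] pointing down, gripper open.
Joint ranges: [-3.06, 3.06], [-0.37, 2.12], [-1.25, 1.32], [0.18, 2.47], [-1.1, 4.24], [0.23, 1.98], [-2.94, 2.94]. Speed limits (rad/s): [2.57, 2.57, 3.14, 3.14, 3.14, 3.14, 3.14].

### API

Orientations are given as [roll, pitch, yaw] about the fixed x, y, z axes, in that order (R = Rz(yaw) Ry(pitch) Rx(roll)).
In Python, from cell import ctrl gives the robot as it stands.
- The arm moves only by the tool jog_arm, never from a script. Its argument "increments" is one flat list of numbers, 7 for each row, row after row: the finger opening in cm, from 0 to 8.54, then the shift along the tool's x, y, z in cm, then the turn, a rotation vector about the tool's x, y, z in degrees. In form: [fingers, x, y, z, rx, ry, rz, fingers, x, y, z, rx, ry, rz, ...]. A call has 1 to 20 rows; each row is the pose to reach, as a shift and turn from the pose commanded when the call began, along the tool's axes at that moment; what a row does not reach only later rows make up. A row lasts 1/10 s, in which the tool goes at most 50 mm and 8.59 degrees, less where a joint would pass 70% of its speed; a pose out of reach is approached as far as the arm can. A call with a gripper value outside its range is refused whole. The fingers move at their own pace and stop on an object; the grip force is fixed at half the most. Time passes only in rows, so rows that repeat a pose let the fingers close. It gives the time, the measured TCP pose, the force, the opening and the grip force at its end, in the units of the state.
- ctrl.read_state(): the state, without advancing time (a new reading comes with each control period).
- ctrl.get_image(name): name is "scene" or "top" or "wrist"; returns the picture (420x560x3 uint8, red, green, blue); there is no depth.
- ctrl.camera_params(name): a dict with "fx", "fy", "cx", "cy" (pixels), "distortion" ([k1, k2, p1, p2, k3] as OpenCV has them; the pictures are not rectified), "extrinsics" (4x4, takes a point from world to camera coordinates). Camera axes: x right, y down, z forward; pixel columns grow to the right and rows downward; lengths in mm; the calibration is good to about 2 mm. A picture is of the moment at which its call begins: read the wrist's pose just before it. camera_params takes no time and is no camera call; for the wrist camera it gives the pose at the moment of the call.
- ctrl.finish_job(): hands the job in; it is judged then, once.
The state is a dict: "clock": time; "qpos": joint angles; "qd": joint speeds; "tau": joint torques, N m; "eef_pos": TCP position; "tool_rot": TCP orientation; "force": force on the tool from outside, world axes, zero at the start; "torque": the same for the moment, N m; "width": finger opening in mm; "gripper_force": force on a finger pad.
Only numpy, scipy, OpenCV 4.12 (cv2) and the standard library are available. Lean on these libraries where they do the work, as an engineer would, in place of code of your own. Each camera call takes 0.05 s, during which the arm holds its last target. There are 200 camera calls.

### The job

Squeeze the bench clamp's trigger against its fixed post again and again, letting it spring back each time, until the sliding jaw holds the finned power module firmly against the end wall; move jaw and module by the trigger only, not by pushing them. Then press the round black button on the sloped console fully down, keep it down without a break for about four seconds, and let it come back up. Leave the module clamped and the other things on the bench where they lie.

Things in the scene. Friction and masses are not known exactly. Their poses are not given: they have to be found in the camera images.
- clamp: quick clamp fixed to the bench: aluminium plate 130 (x) x 330 (y -180 to +150) x 12. Origin under the plate on the clamp's line, z up; y runs from trigger (-y) past post and jaw to the end wall (+y). Trigger end to the robot's right, yaw within 0.2. Black cheeks (x +-24, top z 46) stand under trigger and post; the jaw's toothed bar (top z 28) sticks out behind as far as y -205.
- post_mid (a point): on the clamp's fixed black post, 44 (x) x 14 (y), top at z 114: point in its middle at clamp y -61, z 94. Its face away from the trigger is at y -54. Axes as the clamp's.
- wall_face (a point): middle of the clamp's end wall face (looks to -y, with copper contact strips) at clamp y +125, z 32; wall top z 57. Low guide strips at x +-57, top z 22, keep the module straight.
- trigger_mid (a point): middle of the clamp's trigger, an upright black plate 40 (x) x 14 (y), z 52 to 114; the point is at clamp y -115 at rest, z 94, axes as the clamp's. Trigger and post measure 68 over their outer faces at rest, 50 fully squeezed; above z 60 nothing else is near, so the fingers can straddle both from above and close along the clamp's y.
- trigger (a joint): squeeze of the trigger towards the post, 0 (out, 3 N return spring) to 0.018 m. A ratchet moves the jaw on in whole 5 mm teeth, 15 mm a full stroke, and leaves it there as the trigger goes back out. The free jaw takes about 15 N at the trigger, a firm grip 22 to 25 N; a stall before 0.0165 at that force, felt on two strokes, means gripped. Friction then keeps up to 9 N of grip.
- jaw: sliding jaw: black block 80 (x) x 25 (y), z 14 to 52, with a steel toothed bar behind it and a sprung rubber pad in front. Axes as the clamp's; origin at the clamp's origin moved forward along y by the jaw's travel (0 to 85 mm). It starts 0 to 20 mm along.
- pad_face (a point): centre of the jaw's rubber pad face (80 x 32), which looks to +y. It is at clamp y -5 plus the jaw's travel, z 32. The pad gives way up to 7 mm on a spring, 4 N at the first touch to 12 N.
- module: finned power module, black base with six aluminium fins, 100 (x) x 70 (y) x 40 tall, about 0.35 kg. Origin under its centre, axes nearly as the clamp's. It lies loose on the base plate between pad and end wall, with 5 to 30 mm to slide; against the wall its origin is at clamp y +90.
- console: grey start console screwed to the bench, 150 (x) x 150 (y), face sloped 0.40 rad (23 degrees) down towards its -x side, from about 27 high in front to 89 at the back. Origin under its middle. The face carries the button, near the lower edge, a dial behind it and two small lamps beside it.
- jog_top (a point): centre of the top of the round black push button, 40 across, standing 14 proud of its steel collar (56 across). Its z axis points out of the sloped face; press along -z.
- jog (a joint): how far the button is pressed, 0 (out) to 0.010 m (fully down). It springs back: 3 N at first, 9 N fully down. It needs more than 0.007 to count as down.
- needle (a joint): the dial's needle, rad: 0 at rest, creeps up steadily by 0.216 a second (one tick) while the button is down; 0.86 is four seconds, the thick seventh tick at 1.5 means held too long. It drops back to 0 when the button comes up.
- spool: bystander, loose (mm): solder spool, flanged disc 60 across, 32 tall. Origin under its middle.
- spare: bystander, loose (mm): small bare finned aluminium heat sink 50 x 70 x 26 tall, not part of the job. Origin under its middle.
- tweezers: bystander, loose (mm): steel tweezers 125 long, lying. Origin under its middle.
- driver: bystander, loose (mm): screwdriver 170 long with black handle, lying. Origin under its middle.
- tray: bystander, loose (mm): black three-compartment parts tray 100 x 170 x 32. Origin under its middle.
- tin: bystander, loose (mm): steel tip-cleaner bowl, 72 across, 35 tall. Origin under its middle.
- spanner: bystander, loose (mm): steel spanner 160 long, lying. Origin under its middle.
Mind the look-alikes: they are no part of the job. What is shaped like the module but blue or red is not meant.

How it is judged:
By the outcome, as a careful person would: the job done as asked, in the order asked, and still so for the second after the job is handed in, with the robot touching nothing.
It also fails if it takes over 72 s, if anything falls off the work surface, if the arm or the gripper's body presses on something with over 40 N, if the wrist force passes 120 N, or if a joint passes its speed limit or range.

## Working session

There is one attempt and no reset: what is moved stays moved. The work goes in short steps, Python scripts to look and compute and a tool call to move; the robot and the scene stay as the last step left them, time stands still between calls to the robot, and variables do not carry over. Pictures are saved under pics/ and viewed, at most 10 in all, crops included, and the job is handed in when it is done.

Besides the shell and the picture viewer there is one more tool, called after ">>>" in YAML: its name, and indented under it one key for each argument. jog_arm: Moves the arm, as the interface text tells. Its arguments: {"type":"object","properties":{"increments":{"type":"array","items":{"type":"number"}}},"required":["increments"]}

```bash
mkdir -p pics && cat > h.py <<'E'
import numpy as np, cv2
from cell import ctrl
def par(n):
    p=ctrl.camera_params(n); K=np.array([[p['fx'],0,p['cx']],[0,p['fy'],p['cy']],[0,0,1.]])
    return K,np.array(p['distortion'],float),np.array(p['extrinsics'],float)
def ray(P,uv):
    K,d,E=P; n=cv2.undistortPoints(np.array([[uv]],float),K,d)[0,0]
    R,t=E[:3,:3],E[:3,3]; return -R.T@t, R.T@np.array([n[0],n[1],1])
def onz(P,uv,z):
    o,v=ray(P,uv); return o+v*(z-o[2])/v[2]
def proj(P,X):
    K,d,E=P; return cv2.projectPoints(np.array(X,float).reshape(-1,1,3),cv2.Rodrigues(E[:3,:3])[0],E[:3,3],K,d)[0][:,0]
def grab(n,f=None):
    P=par(n); im=ctrl.get_image(n)[:,:,::-1].copy()
    if f: cv2.imwrite('pics/'+f,im)
    return P,im
E
python3 - <<'E'
from h import *
a=grab('top','top.png');b=grab('scene','scene.png');c=grab('wrist','wrist.png')
for n in('top','scene','wrist'):
    K,d,E=par(n);print(n,(-E[:3,:3].T@E[:3,3]).round(),K[0,0])
s=ctrl.read_state();print(s)
E
```

```text
top [ 480.  -25. 1358.] 458.5040567028665
scene [1413.  435.  905.] 430.74779573757763
wrist [ 99. 645. 373.] 290.10898206185493
{'clock': 0.15, 'qpos': array([-1.38078865,  0.62914914,  0.03846111,  1.51811607, -0.02696726,
        0.99630017, -0.01999863]), 'qd': array([-1.06594905e-03, -3.52128229e-03, -1.31521643e-03, -3.45194057e-03,
       -3.89657698e-04,  2.04640431e-03, -4.95244061e-05]), 'tau': array([ 3.02791123e-03, -5.63794756e+01,  1.22764416e+00, -1.93651414e+01,
        1.09969146e-02,  7.35322537e-03,  3.11279348e-05]), 'eef_pos': array([164.3343918 , 628.40335687, 230.59766145]), 'tool_rot': array([-3.14013875e+00,  4.21972312e-05,  2.88579440e+00]), 'force': array([-0.19919096, -0.52737002, -0.31012644]), 'torque': array([-0.01013335,  0.0278351 , -0.01765228]), 'gripper_force': 0.0, 'width': 85.48468949643943}
```

View pics/top.png

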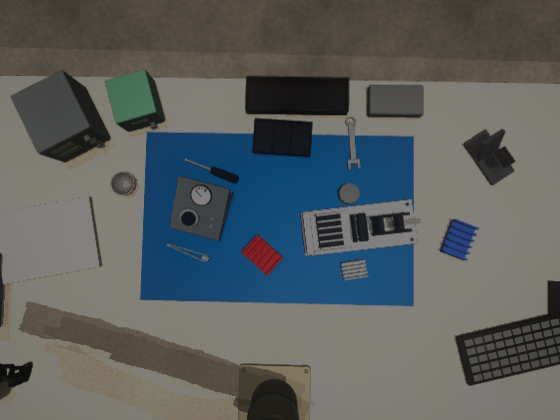

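View pics/scene.png

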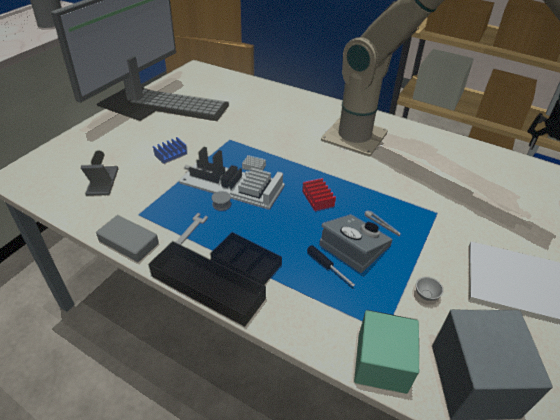

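The top view shows the clamp at about (360,228), with the module's fins at (329,231) and the trigger and post near (375-405,224). The console is at (201,208), with its button at (189,218) and dial at (201,195).

Look-alikes for the module:
- red finned block at (262,255)
- blue finned block at (459,240)
- bare spare heat sink at (354,270)

The other round dark things are the dial (201,195), tin (123,183) and spool (349,194). My choice is the module on the clamp at (329,231) and the button at (189,218). One crop to check.

```bash
python3 - <<'E'
from h import *
t=cv2.imread('pics/top.png');s=cv2.imread('pics/scene.png')
t=cv2.convertScaleAbs(t,alpha=1.7);s=cv2.convertScaleAbs(s,alpha=1.7)
A=cv2.resize(t[195:260,295:425],(600,300),interpolation=2)
B=cv2.resize(t[170:245,165:240],(200,200),interpolation=2)
C=cv2.resize(s[140:215,175:300],(500,300),interpolation=2)
D=cv2.resize(s[195:275,310:410],(300,240),interpolation=2)
o=np.zeros((600,800,3),np.uint8);o[:300,:600]=A;o[:200,600:]=B;o[300:,:500]=C;o[300:540,500:]=D
cv2.imwrite('pics/crop.png',o)
E
```

```text
(no output)
```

View pics/crop.png

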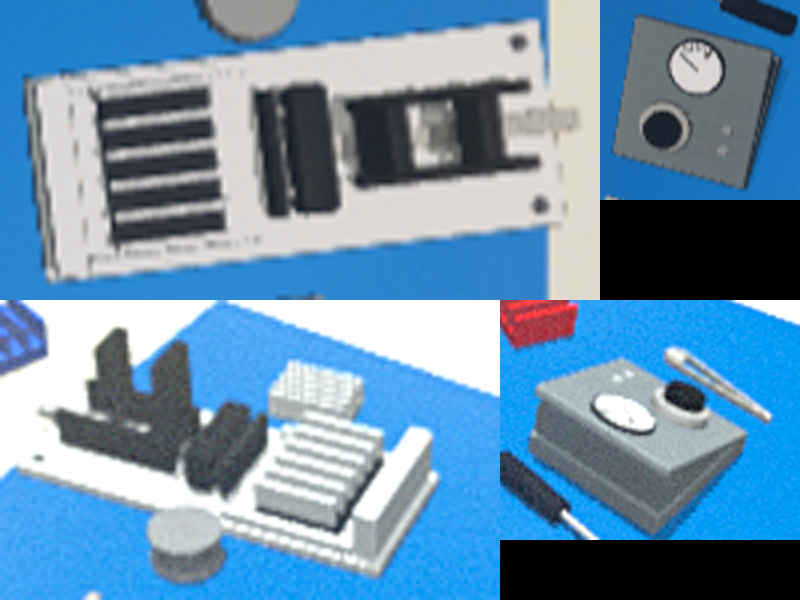

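The crop confirms it. The black-based module with aluminium fins is between the pad and the end wall. The trigger is at crop (480,125), the post at (385,140), and the black button in its steel collar at (663,130).

```bash
python3 - <<'E'
from h import *
P=par('top')
A=lambda x,y:(295+(x+.5)/4.615-.5,195+(y+.5)/4.615-.5)
B=lambda x,y:(165+(x-600+.5)/2.667-.5,170+(y+.5)/2.667-.5)
p=lambda u,z:onz(P,u,z)
sc1,sc2=p(A(518,42),12),p(A(540,204),12)
c1,c2=p(A(540,18),12),p(A(567,222),12)
w1,w2=p(A(27,78),57),p(A(50,280),57)
print('corners',c1,c2,np.linalg.norm(c1-c2),'wall',w1,w2,np.linalg.norm(w1-w2))
d=(w1+w2)/2-(c1+c2)/2; print('len',np.linalg.norm(d[:2]))
e=d[:2]/np.linalg.norm(d[:2]);f=np.array([e[1],-e[0]]) # clamp x
yaw=np.arctan2(-e[0],e[1]);o=(c1+c2)[:2]/2+180*e
print('yaw',yaw,'from edge',np.arctan2((c1-c2)[1],(c1-c2)[0]),np.arctan2((w1-w2)[1],(w1-w2)[0]),'origin',o)
for n,u,z in[('trigR',(503,125),114),('postR',(412,135),114),('padface',(256,150),48),('jawR',(340,145),52),('modR',(213,160),40),('modL',(97,170),40)]:
    q=p(A(*u),z)[:2]-o;print(n,(q@f).round(1),(q@e).round(1))
for yc in(-115,-61,-88):print(yc,o+yc*e)
print('btn top', p(B(663,130),55), 'dial',p(B(696,67),70))
cs=[p(B(*u),z) for u,z in(((636,15),89),((778,50),89),((745,187),27),((614,155),27))];print(np.array(cs).round())
E
```

```text
corners [ 591.57641069 -392.15962557   12.        ] [ 462.67471281 -409.34526507   12.        ] 130.04227743993388 wall [544.85914457 -65.58122672  57.        ] [421.55723802 -81.74160146  57.        ] 124.3564146727076
len 330.0261779548741
yaw 0.1334682943218755 from edge 0.1325419772844745 0.13032064972268978 origin [ 503.17253254 -222.35330745]
trigR 0.5 -121.6
postR 0.8 -68.0
padface 2.3 14.4
jawR -0.5 -36.7
modR -0.8 40.5
modL 1.2 112.7
-115 [ 518.47585676 -336.33053442]
-61 [ 511.28994799 -282.81079306]
-88 [ 514.88290238 -309.57066374]
btn top [518.98482486 253.56316716  55.        ] dial [585.98887864 217.46010147  70.        ]
[[638. 279.  89.]
 [604. 129.  89.]
 [460. 168.  27.]
 [491. 312.  27.]]
```

Plate, wall and trigger sizes all match the given dimensions: 130.0 wide, 330.0 long, trigger face at y -121.6. The clamp origin is (503,-222) with yaw 0.133. First I move over the console for a close look.

>>> jog_arm:
  increments: [8.5, -42, -28, -2, 0, 0, -22.3, 8.5, -42, -28, -2, 0, 0, -22.3, 8.5, -42, -28, -2, 0, 0, -22.3, 8.5, -42, -28, -2, 0, 0, -22.3, 8.5, -42, -28, -2, 0, 0, -22.3, 8.5, -42, -28, -2, 0, 0, -22.3, 8.5, -42, -28, -2, 0, 0, -22.3, 8.5, -42, -28, -2, 0, 0, -22.3, 8.5, -42, -28, -2, 0, 0, -22.3, 8.5, -42, -28, -2, 0, 0, -22.3, 8.5, -42, -28, -2, 0, 0, -22.3, 8.5, -42, -28, -2, 0, 0, -22.3, 8.5, -42, -28, -2, 0, 0, -22.3]

```text
clock: 1.45
eef_pos: [498.7, 253.0, 251.0]
tool_rot: [3.141, -0.001, -3.007]
force: [-0.3, 0.7, -0.6]
width: 85.2
gripper_force: 0.0
```

```bash
python3 - <<'E'
from h import *
s=ctrl.read_state();print(s['clock'],s['eef_pos'],s['tool_rot'],s['force'],s['qpos'])
P,im=grab('wrist','w1.png')
np.savez('w1.npz',K=P[0],d=P[1],E=P[2])
print(proj(P,[[519,253.5,55],[586,217,70]]))
E
```

```text
1.45 [498.74903325 252.98162565 251.00338081] [ 3.14065973e+00 -1.30917090e-03 -3.00660344e+00] [-0.29825237  0.68511903 -0.5539816 ] [-0.48888354  0.47505399 -0.04437534  1.74926149  0.02381576  0.91866622
  1.16296265]
[[280.0799053  209.56710675]
 [242.80902283 261.78389951]]
```

View pics/w1.png

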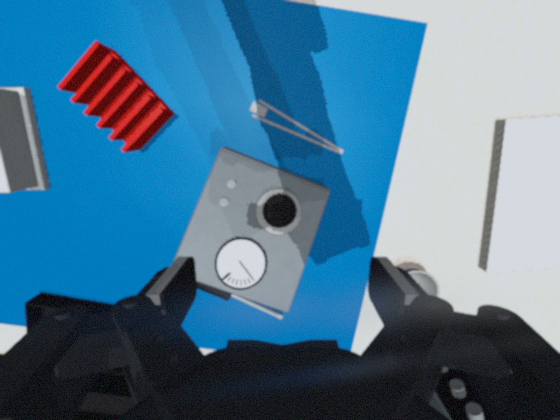

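The wrist view shows the button at (280,210), just where the top view predicts, and the dial at (241,263). I'll triangulate the button, the dial and the console yaw.

```bash
cat > tri.py <<'E'
from h import *
def tri(rs):
    A=np.zeros((3,3));b=np.zeros(3)
    for o,v in rs:
        v=v/np.linalg.norm(v);M=np.eye(3)-np.outer(v,v);A+=M;b+=M@o
    x=np.linalg.solve(A,b);return x,[np.linalg.norm(np.cross(x-o,v/np.linalg.norm(v))).round(1) for o,v in rs]
E
python3 - <<'E'
from tri import *
z=np.load('w1.npz');W=(z['K'],z['d'],z['E']);T=par('top');S=par('scene')
def dark(f,x0,y0,x1,y1,th):
    g=cv2.imread('pics/'+f).max(2)[y0:y1,x0:x1]
    m=(g<th).astype(np.uint8);n,l,st,c=cv2.connectedComponentsWithStats(m)
    i=1+st[1:,4].argmax();print(f,st[i]);return c[i]+[x0,y0]
bw=dark('w1.png',255,185,305,235,45);bt=dark('top.png',178,206,200,230,45);bs=dark('scene.png',355,215,388,240,45)
print(bw,bt,bs)
print('button wt',tri([ray(W,bw),ray(T,bt)]));print('wts',tri([ray(W,bw),ray(T,bt),ray(S,bs)]))
print('dial',tri([ray(W,(241,263)),ray(T,(200.8,194.7))]))
a,b=onz(W,(223,148),27),onz(W,(328,188),27);print('front',a,b,np.linalg.norm(a-b),'yaw',np.arctan2(-(b-a)[0],(b-a)[1]))
E
```

```text
w1.png [  9  10  32  32 773]
top.png [  3   6  15  14 155]
scene.png [10  8 13  9 82]
[279.31435964 210.41785252] [187.89677419 218.27096774] [371.17073171 226.90243902]
button wt (array([518.8898421 , 252.9692272 ,  61.34347781]), [np.float64(0.5), np.float64(0.5)])
wts (array([518.74659506, 253.00794653,  62.03370792]), [np.float64(0.6), np.float64(0.5), np.float64(0.3)])
dial (array([585.62523265, 215.78694765,  75.29510419]), [np.float64(0.4), np.float64(0.4)])
front [457.72848867 173.88104959  27.        ] [489.63678707 311.33081023  27.        ] 141.1048411850257 yaw -0.22810482523458345
```

>>> jog_arm:
  increments: [8.5, 5.9, -56, 5.1, 0, 0, 0, 8.5, 5.9, -56, 5.1, 0, 0, 0, 8.5, 5.9, -56, 5.1, 0, 0, 0, 8.5, 5.9, -56, 5.1, 0, 0, 0, 8.5, 5.9, -56, 5.1, 0, 0, 0, 8.5, 5.9, -56, 5.1, 0, 0, 0, 8.5, 5.9, -56, 5.1, 0, 0, 0, 8.5, 5.9, -56, 5.1, 0, 0, 0, 8.5, 5.9, -56, 5.1, 0, 0, 0, 8.5, 5.9, -56, 5.1, 0, 0, 0, 8.5, 5.9, -56, 5.1, 0, 0, 0, 8.5, 5.9, -56, 5.1, 0, 0, 0, 8.5, 5.9, -56, 5.1, 0, 0, 0, 8.5, 5.9, -56, 5.1, 0, 0, 0, 8.5, 5.9, -56, 5.1, 0, 0, 0]

```text
clock: 3.0
eef_pos: [517.0, -307.8, 200.4]
tool_rot: [3.14, 0.0, -3.004]
force: [1.1, 0.0, 0.2]
width: 85.0
gripper_force: 0.0
```

```bash
cat > cl.py <<'E'
from tri import *
O=np.array([503.17,-222.35]);Y=0.1332
def cw(x,y,z): c,s=np.cos(Y),np.sin(Y); return [O[0]+c*x-s*y,O[1]+s*x+c*y,z]
def wc(p): c,s=np.cos(Y),np.sin(Y); d=np.array(p[:2])-O; return np.array([c*d[0]+s*d[1],-s*d[0]+c*d[1]]).round(1)
E
python3 - <<'E'
from cl import *
s=ctrl.read_state();print(s['clock'],s['eef_pos'],s['tool_rot'],s['force'],wc(s['eef_pos']))
P,im=grab('wrist');im=cv2.convertScaleAbs(im,alpha=1.5)
pts=[cw(x,y,114) for x,y in[(-20,-122),(20,-122),(20,-108),(-20,-108),(-22,-68),(22,-68),(22,-54),(-22,-54)]]
q=proj(P,pts);print(q.round())
for u in q: cv2.circle(im,tuple(int(round(t)) for t in u),2,(0,0,255),-1)
cv2.imwrite('pics/w2.png',im)
E
```

```text
3.0 [ 516.95927295 -307.77444423  200.39795158] [ 3.13977101e+00  4.78865602e-04 -3.00384346e+00] [1.05597225 0.04811754 0.21646067] [  2.3 -86.5]
[[238. 192.]
 [240. 239.]
 [256. 239.]
 [255. 192.]
 [305. 190.]
 [304. 241.]
 [320. 242.]
 [323. 190.]]
```

View pics/w2.png

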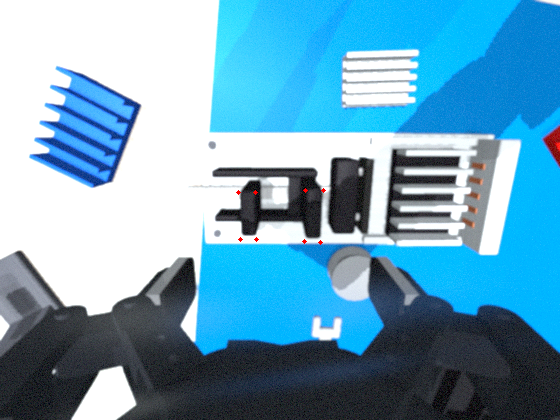

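The dots lie close to the trigger at (250,210) and the post at (313,213), but a few pixels off. I'll zoom in to check.

```bash
python3 - <<'E'
from cl import *
im=cv2.imread('pics/w2.png');im=cv2.convertScaleAbs(im,alpha=2.)
cv2.imwrite('pics/w2c.png',cv2.resize(im[155:255,200:340],(784,560),interpolation=cv2.INTER_CUBIC))
E
```

```text
(no output)
```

View pics/w2c.png

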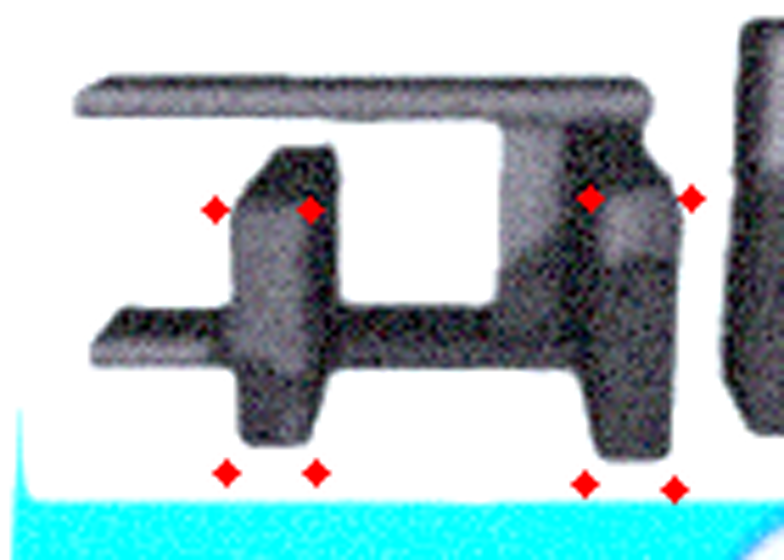

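Post and trigger agree in y to within 1 mm, and x is about 2.5 mm nearer the base, which doesn't matter here. Going down to straddle both.

>>> jog_arm:
  increments: [8.5, 0.3, -0.15, 3, 0, 0, 0, 8.5, 0.3, -0.15, 6, 0, 0, 0, 8.5, 0.3, -0.15, 8, 0, 0, 0, 8.5, 0.3, -0.15, 10, 0, 0, 0, 8.5, 0.3, -0.15, 12, 0, 0, 0, 8.5, 0.3, -0.15, 13, 0, 0, 0, 8.5, 0.3, -0.15, 13, 0, 0, 0, 8.5, 0.3, -0.15, 13, 0, 0, 0]

```text
clock: 3.85
eef_pos: [513.8, -312.6, 71.0]
tool_rot: [-3.141, 0.001, -3.007]
force: [-0.6, -0.4, 0.1]
width: 85.0
gripper_force: 0.0
```

```bash
python3 - <<'E'
from cl import *
s=ctrl.read_state();print(s['clock'],s['eef_pos'],s['tool_rot'],s['force'],wc(s['eef_pos']))
E
```

```text
3.85 [ 513.82251503 -312.61136637   70.95532505] [-3.14126250e+00  7.87919635e-04 -3.00724359e+00] [-0.55641593 -0.4353365   0.11730398] [ -1.4 -90.9]
```

>>> jog_arm:
  increments: [7.8, 0, 0.3, 0, 0, 0, 0, 7.0, 0, 0.3, 0, 0, 0, 0, 7.0, 0, 0.3, 0, 0, 0, 0, 6.7, 0, 0.35, 0, 0, 0, 0, 6.4, 0, 0.5, 0, 0, 0, 0, 6.4, 0, 0.5, 0, 0, 0, 0, 6.4, 0, 0.5, 0, 0, 0, 0]

```text
clock: 4.55
eef_pos: [512.8, -307.5, 71.5]
tool_rot: [3.141, 0.001, -3.008]
force: [-1.7, 2.2, 8.9]
width: 64.1
gripper_force: 14.1
```

>>> jog_arm:
  increments: [6.1, 0, 0.15, 0, 0, 0, 0, 5.8, 0, 0.3, 0, 0, 0, 0, 5.5, 0, 0.45, 0, 0, 0, 0, 5.2, 0, 0.6, 0, 0, 0, 0, 5.0, 0, 0.7, 0, 0, 0, 0, 5.0, 0, 0.7, 0, 0, 0, 0, 5.0, 0, 0.7, 0, 0, 0, 0]

```text
clock: 5.25
eef_pos: [512.2, -300.6, 73.6]
tool_rot: [-3.141, 0.002, -3.008]
force: [-5.5, 5.0, 24.4]
width: 50.4
gripper_force: 17.8
```

First stroke done: full travel at 18 N. Now I release and squeeze again.

>>> jog_arm:
  increments: [6.0, 0, -0.5, 0, 0, 0, 0, 7.4, 0, -0.9, 0, 0, 0, 0, 7.4, 0, -0.9, 0, 0, 0, 0, 7.4, 0, -0.9, 0, 0, 0, 0, 7.0, 0, -0.9, 0, 0, 0, 0, 6.7, 0, -0.85, -0.05, 0, 0, 0, 6.4, 0, -0.7, -0.1, 0, 0, 0, 6.1, 0, -0.55, -0.15, 0, 0, 0, 5.8, 0, -0.4, -0.2, 0, 0, 0, 5.6, 0, -0.3, -0.25, 0, 0, 0, 5.4, 0, -0.2, -0.3, 0, 0, 0, 5.4, 0, -0.2, -0.3, 0, 0, 0]

```text
clock: 6.45
eef_pos: [511.5, -302.6, 73.3]
tool_rot: [3.141, -0.001, -3.008]
force: [-1.1, 3.3, 3.7]
width: 54.0
gripper_force: 15.8
```

>>> jog_arm:
  increments: [5.2, 0, 0.1, -0.05, 0, 0, 0, 5.0, 0, 0.2, -0.1, 0, 0, 0, 5.0, 0, 0.2, -0.1, 0, 0, 0, 5.0, 0, 0.2, -0.1, 0, 0, 0]

```text
clock: 6.85
eef_pos: [511.2, -300.7, 74.0]
tool_rot: [3.141, -0.001, -3.008]
force: [-3.1, 4.6, 3.1]
width: 50.4
gripper_force: 16.8
```

```bash
python3 - <<'E'
from cl import *
P,im=grab('top','t2.png')
cv2.imwrite('pics/t2c.png',cv2.resize(cv2.convertScaleAbs(im[195:260,295:425],alpha=1.7),(600,300),interpolation=2))
P,im=grab('scene')
s=cv2.resize(cv2.convertScaleAbs(im[140:215,175:300],alpha=1.7),(600,360),interpolation=2)[:300]
cv2.imwrite('pics/t2c.png',np.vstack([cv2.imread('pics/t2c.png'),s]))
E
```

```text
(no output)
```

View pics/t2c.png

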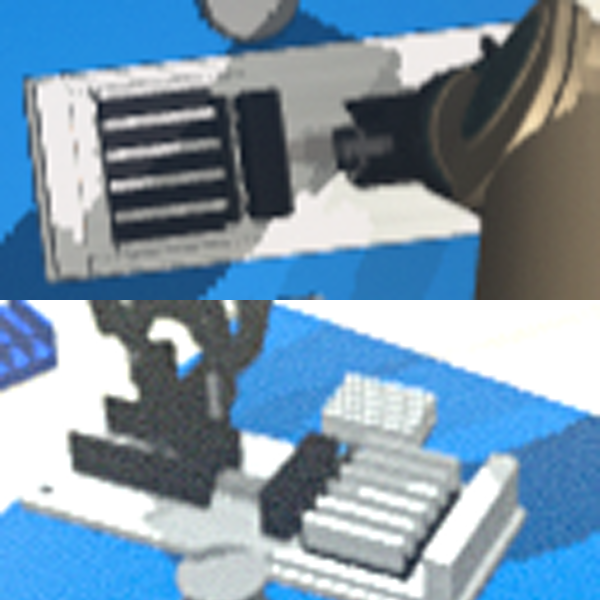

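The jaw has advanced 30 mm to the module, and about 10 mm to the wall remains. Third stroke.

>>> jog_arm:
  increments: [6.0, 0, -0.5, 0.2, 0, 0, 0, 7.4, 0, -0.9, 0.4, 0, 0, 0, 7.4, 0, -0.9, 0.4, 0, 0, 0, 7.4, 0, -0.9, 0.4, 0, 0, 0, 7.0, 0, -0.9, 0.4, 0, 0, 0, 6.7, 0, -0.85, 0.35, 0, 0, 0, 6.4, 0, -0.7, 0.3, 0, 0, 0, 6.1, 0, -0.55, 0.25, 0, 0, 0, 5.9, 0, -0.45, 0.2, 0, 0, 0, 5.7, 0, -0.35, 0.15, 0, 0, 0, 5.7, 0, -0.35, 0.15, 0, 0, 0]

```text
clock: 8.05
eef_pos: [512.0, -304.1, 73.0]
tool_rot: [3.141, -0.0, -3.008]
force: [-0.9, 4.8, 5.1]
width: 57.7
gripper_force: 15.8
```

>>> jog_arm:
  increments: [5.6, 0, 0.05, -0.05, 0, 0, 0, 5.4, 0, 0.15, -0.1, 0, 0, 0, 5.4, 0, 0.15, -0.1, 0, 0, 0]

```text
clock: 8.35
eef_pos: [511.8, -302.6, 73.6]
tool_rot: [3.141, -0.0, -3.008]
force: [-1.2, 4.1, 3.4]
width: 54.4
gripper_force: 16.4
```

>>> jog_arm:
  increments: [5.2, 0, 0.1, -0.05, 0, 0, 0, 5.2, 0, 0.1, -0.05, 0, 0, 0]

```text
clock: 8.55
eef_pos: [511.7, -301.7, 74.1]
tool_rot: [3.141, -0.0, -3.008]
force: [-0.2, 5.4, 2.4]
width: 52.3
gripper_force: 18.1
```

>>> jog_arm:
  increments: [5.0, 0, 0.1, -0.05, 0, 0, 0, 5.0, 0, 0.1, -0.05, 0, 0, 0]

```text
clock: 8.75
eef_pos: [511.6, -300.7, 74.4]
tool_rot: [3.141, -0.0, -3.008]
force: [0.8, 5.0, -0.1]
width: 50.2
gripper_force: 17.2
```

>>> jog_arm:
  increments: [6.0, 0, -0.5, 0.2, 0, 0, 0, 7.4, 0, -0.9, 0.4, 0, 0, 0, 7.4, 0, -0.9, 0.4, 0, 0, 0, 7.4, 0, -0.9, 0.4, 0, 0, 0, 7.0, 0, -0.9, 0.4, 0, 0, 0, 6.7, 0, -0.85, 0.35, 0, 0, 0, 6.5, 0, -0.75, 0.3, 0, 0, 0, 6.3, 0, -0.65, 0.25, 0, 0, 0, 6.3, 0, -0.65, 0.25, 0, 0, 0]

```text
clock: 9.65
eef_pos: [512.2, -307.0, 72.2]
tool_rot: [3.141, -0.001, -3.008]
force: [-1.3, 3.7, 0.3]
width: 63.5
gripper_force: 14.6
```

>>> jog_arm:
  increments: [6.1, 0, 0.1, -0.05, 0, 0, 0, 6.0, 0, 0.15, -0.1, 0, 0, 0, 6.0, 0, 0.15, -0.1, 0, 0, 0]

```text
clock: 9.95
eef_pos: [512.0, -305.6, 72.9]
tool_rot: [3.141, -0.001, -3.008]
force: [-0.4, 4.0, -1.8]
width: 60.4
gripper_force: 19.1
```

>>> jog_arm:
  increments: [5.8, 0, 0.1, -0.05, 0, 0, 0, 5.8, 0, 0.1, -0.05, 0, 0, 0]

```text
clock: 10.15
eef_pos: [511.8, -304.7, 73.4]
tool_rot: [3.141, -0.001, -3.008]
force: [-0.3, 4.2, -3.7]
width: 58.3
gripper_force: 21.6
```

>>> jog_arm:
  increments: [5.65, 0, 0.07, -0.05, 0, 0, 0, 5.65, 0, 0.07, -0.05, 0, 0, 0]

```text
clock: 10.35
eef_pos: [511.8, -304.0, 73.7]
tool_rot: [3.141, -0.001, -3.008]
force: [0.1, 4.3, -6.4]
width: 56.8
gripper_force: 23.5
```

>>> jog_arm:
  increments: [5.55, 0, 0.05, -0.05, 0, 0, 0, 5.55, 0, 0.05, -0.05, 0, 0, 0]

```text
clock: 10.55
eef_pos: [511.7, -303.5, 73.9]
tool_rot: [3.141, -0.001, -3.008]
force: [0.6, 4.6, -10.5]
width: 56.1
gripper_force: 24.5
```

>>> jog_arm:
  increments: [5.45, 0, 0.05, -0.05, 0, 0, 0, 5.45, 0, 0.05, -0.05, 0, 0, 0]

```text
clock: 10.75
eef_pos: [511.6, -303.0, 74.2]
tool_rot: [3.141, -0.001, -3.008]
force: [2.2, 4.4, -17.4]
width: 54.8
gripper_force: 25.4
```

>>> jog_arm:
  increments: [6.2, 0, -0.35, 0.15, 0, 0, 0, 7.4, 0, -0.65, 0.3, 0, 0, 0, 7.4, 0, -0.65, 0.3, 0, 0, 0, 7.4, 0, -0.65, 0.3, 0, 0, 0, 7.4, 0, -0.65, 0.3, 0, 0, 0, 7.0, 0, -0.65, 0.3, 0, 0, 0, 6.7, 0, -0.6, 0.3, 0, 0, 0, 6.5, 0, -0.5, 0.25, 0, 0, 0, 6.5, 0, -0.5, 0.25, 0, 0, 0]

```text
clock: 11.65
eef_pos: [512.6, -307.9, 73.1]
tool_rot: [3.141, 0.0, -3.008]
force: [-0.8, 1.8, 5.5]
width: 65.2
gripper_force: 4.9
```

>>> jog_arm:
  increments: [6.4, 0, 0.05, 0, 0, 0, 0, 6.4, 0, 0.05, 0, 0, 0, 0]

```text
clock: 11.85
eef_pos: [512.5, -307.4, 73.2]
tool_rot: [3.141, 0.0, -3.008]
force: [-1.0, 3.2, 6.0]
width: 64.0
gripper_force: 5.2
```

>>> jog_arm:
  increments: [6.3, 0, 0.05, 0, 0, 0, 0, 6.3, 0, 0.05, 0, 0, 0, 0]

```text
clock: 12.05
eef_pos: [512.5, -307.0, 73.4]
tool_rot: [3.141, 0.0, -3.008]
force: [-1.6, 3.1, 7.3]
width: 63.7
gripper_force: 11.6
```

>>> jog_arm:
  increments: [6.1, 0, 0.1, 0, 0, 0, 0, 6.1, 0, 0.1, 0, 0, 0, 0]

```text
clock: 12.25
eef_pos: [512.4, -306.2, 73.9]
tool_rot: [-3.141, 0.0, -3.008]
force: [-3.2, 3.9, 10.8]
width: 61.2
gripper_force: 23.0
```

>>> jog_arm:
  increments: [6.0, 0, 0.05, 0, 0, 0, 0, 6.0, 0, 0.05, 0, 0, 0, 0]

```text
clock: 12.45
eef_pos: [512.3, -305.7, 74.1]
tool_rot: [-3.141, 0.0, -3.008]
force: [-2.5, 2.9, 12.8]
width: 60.7
gripper_force: 24.4
```

>>> jog_arm:
  increments: [5.9, 0, 0.05, 0, 0, 0, 0, 5.9, 0, 0.05, 0, 0, 0, 0]

```text
clock: 12.65
eef_pos: [512.2, -305.2, 74.3]
tool_rot: [-3.141, 0.0, -3.008]
force: [-3.3, 4.3, 14.0]
width: 59.6
gripper_force: 25.7
```

>>> jog_arm:
  increments: [5.85, 0, 0.02, 0, 0, 0, 0, 5.85, 0, 0.02, 0, 0, 0, 0]

```text
clock: 12.85
eef_pos: [512.2, -305.0, 74.4]
tool_rot: [-3.141, 0.0, -3.008]
force: [-3.9, 4.8, 14.6]
width: 58.8
gripper_force: 26.5
```

>>> jog_arm:
  increments: [6.5, 0, -0.25, 0.05, 0, 0, 0, 7.4, 0, -0.45, 0.2, 0, 0, 0, 7.4, 0, -0.45, 0.2, 0, 0, 0, 7.4, 0, -0.45, 0.2, 0, 0, 0, 7.4, 0, -0.45, 0.2, 0, 0, 0, 7.0, 0, -0.45, 0.2, 0, 0, 0, 6.7, 0, -0.4, 0.2, 0, 0, 0, 6.5, 0, -0.3, 0.2, 0, 0, 0, 6.3, 0, -0.2, 0.2, 0, 0, 0, 6.3, 0, -0.2, 0.2, 0, 0, 0]

```text
clock: 13.85
eef_pos: [512.4, -307.0, 71.5]
tool_rot: [-3.142, 0.0, -3.008]
force: [-2.3, 1.9, 6.8]
width: 63.2
gripper_force: 9.2
```

>>> jog_arm:
  increments: [6.2, 0, 0.05, 0, 0, 0, 0, 6.2, 0, 0.05, 0, 0, 0, 0]

```text
clock: 14.05
eef_pos: [512.4, -306.7, 71.7]
tool_rot: [-3.141, 0.0, -3.008]
force: [-1.4, 2.2, 7.9]
width: 62.4
gripper_force: 20.9
```

>>> jog_arm:
  increments: [6.1, 0, 0.05, 0, 0, 0, 0, 6.1, 0, 0.05, 0, 0, 0, 0]

```text
clock: 14.25
eef_pos: [512.3, -306.2, 71.9]
tool_rot: [-3.141, 0.0, -3.008]
force: [-1.5, 2.5, 9.1]
width: 60.9
gripper_force: 22.4
```

>>> jog_arm:
  increments: [6.0, 0, 0.05, 0, 0, 0, 0, 6.0, 0, 0.05, 0, 0, 0, 0]

```text
clock: 14.45
eef_pos: [512.2, -305.7, 72.1]
tool_rot: [-3.141, 0.0, -3.008]
force: [-1.9, 2.8, 10.3]
width: 60.4
gripper_force: 23.7
```

>>> jog_arm:
  increments: [5.9, 0, 0.05, 0, 0, 0, 0, 5.9, 0, 0.05, 0, 0, 0, 0]

```text
clock: 14.65
eef_pos: [512.2, -305.2, 72.3]
tool_rot: [-3.141, 0.0, -3.008]
force: [-3.7, 2.4, 12.7]
width: 59.5
gripper_force: 25.1
```

Strokes 4 to 6 all reached about 25 N well short of 16.5 mm, so the module is gripped. Now I open, lift clear and check.

>>> jog_arm:
  increments: [6.5, 0, -0.2, 0, 0, 0, 0, 7.6, 0, -0.4, 0, 0, 0, 0, 8.5, 0, -0.4, 0, 0, 0, 0, 8.5, 0, -0.4, 0, 0, 0, 0, 8.5, 0, -0.4, 0, 0, 0, 0, 8.5, 0, -0.4, -3, 0, 0, 0, 8.5, 0, -0.4, -7, 0, 0, 0, 8.5, 0, -0.4, -11, 0, 0, 0, 8.5, 0, -0.4, -14, 0, 0, 0, 8.5, 0, -0.4, -16, 0, 0, 0, 8.5, 0, -0.4, -16, 0, 0, 0, 8.5, 0, -0.4, -16, 0, 0, 0]

```text
clock: 15.85
eef_pos: [512.4, -309.0, 230.5]
tool_rot: [3.141, -0.0, -3.008]
force: [-1.0, -0.1, -0.8]
width: 84.8
gripper_force: 0.0
```

```bash
python3 - <<'E'
from cl import *
s=ctrl.read_state();print(s['clock'],s['eef_pos'],s['tool_rot'],s['force'])
P,im=grab('wrist');g=lambda i,a,sz:cv2.resize(cv2.convertScaleAbs(i,alpha=a),sz,interpolation=2)
T,t=grab('top')
cv2.imwrite('pics/w3.png',np.vstack([g(im[120:270,190:540],1.5,(700,300)),np.hstack([g(t[195:260,295:425],1.7,(580,290)),np.zeros((290,120,3),np.uint8)])]))
E
```

```text
15.85 [ 512.43299642 -308.99779871  230.51821472] [ 3.14147746e+00 -6.73607614e-05 -3.00811728e+00] [-0.96733396 -0.05653888 -0.83332676]
```

View pics/w3.png

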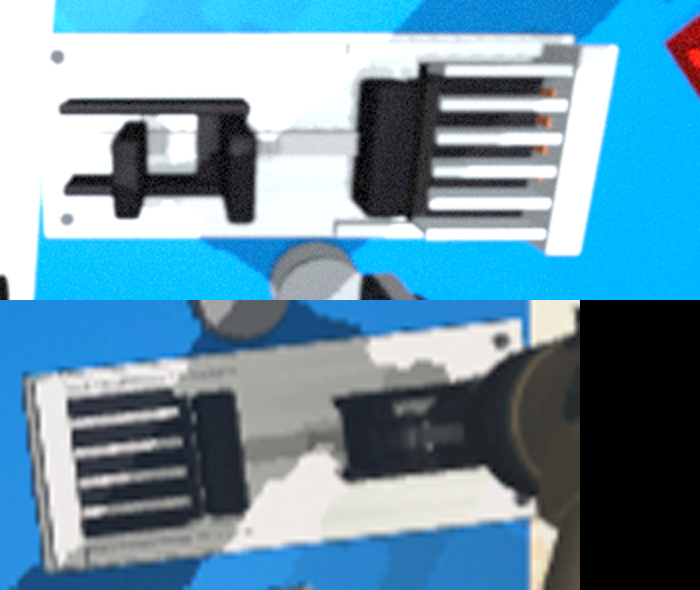

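The wrist view shows the module flush against the end wall, with the copper strips closed up at crop (545,120), and the pad tight against the module at (425,140). The trigger is back out. On to the button, with the tool tilted 0.4 rad and the fingers closed.

>>> jog_arm:
  increments: [6, -6.3, 56.3, 3, 0, 0, 0, 4, -6.3, 56.3, 3, 0, 0, 0, 2, -6.3, 56.3, 3, 2, -5.4, 0, 0, -6.3, 56.3, 3, 4, -10.8, 0, 0, -6.3, 56.3, 3, 6, -16.1, 0, 0, -6.3, 56.3, 3, 7.95, -21.5, 0, 0, -6.3, 56.3, 3, 7.95, -21.5, 0, 0, -6.3, 56.3, 3, 7.95, -21.5, 0, 0, -6.3, 56.3, 3, 7.95, -21.5, 0, 0, -6.3, 56.3, 3, 7.95, -21.5, 0, 0, -6.3, 56.3, 3, 7.95, -21.5, 0, 0, -6.3, 56.3, 3, 7.95, -21.5, 0, 0, -6.3, 56.3, 3, 7.95, -21.5, 0, 0, -6.3, 56.3, 3, 7.95, -21.5, 0, 0, -6.3, 56.3, 3, 7.95, -21.5, 0, 0, -6.3, 56.3, 3, 7.95, -21.5, 0, 0, -6.3, 56.3, 3, 7.95, -21.5, 0]

```text
clock: 17.65
eef_pos: [499.7, 255.2, 199.7]
tool_rot: [-2.994, 0.372, -2.981]
force: [0.1, -0.6, 0.0]
width: -0.2
gripper_force: 0.0
```

```bash
cat > bt.py <<'E'
from cl import *
from scipy.spatial.transform import Rotation as R
n=np.array([-.380,.085,.921]);B=np.array([518.8,253,61.5])
s=ctrl.read_state();M=R.from_euler('xyz',s['tool_rot']).as_matrix()
print(s['clock'],s['eef_pos'],s['force'],s['width'],'z',M[:,2]+n)
print('to button (tool mm)',M.T@(B-s['eef_pos']))
E
python3 - <<'E'
from bt import *
E
```

```text
17.65 [499.66509184 255.20508708 199.74185867] [ 0.12863111 -0.64283295  0.0378949 ] -0.1858108538827939 z [-0.00186402 -0.00328805 -0.00053046]
to button (tool mm) [ 32.93427435  14.81698137 134.82436443]
```

>>> jog_arm:
  increments: [0, 3.3, 1.5, 4, 0, 0, 0, 0, 3.3, 1.5, 8, 0, 0, 0, 0, 3.3, 1.5, 11, 0, 0, 0, 0, 3.3, 1.5, 11.5, 0, 0, 0, 0, 3.3, 1.5, 11.5, 0, 0, 0, 0, 3.3, 1.5, 11.5, 0, 0, 0]

```text
clock: 18.25
eef_pos: [512.1, 255.6, 80.9]
tool_rot: [-2.995, 0.373, -2.983]
force: [-0.1, 0.7, -0.2]
width: -0.0
gripper_force: 0.0
```

```bash
python3 - <<'E'
from bt import *
P,im=grab('wrist');T,t=grab('scene')
g=lambda i,a,sz:cv2.resize(cv2.convertScaleAbs(i,alpha=a),sz,interpolation=2)
cv2.imwrite('pics/w4.png',np.hstack([g(im[140:380,180:400],1.5,(440,480)),g(t[180:276,330:402],1.5,(360,480))]))
E
```

```text
18.25 [512.0767338  255.60940558  80.91762492] [-0.06972566  0.70103155 -0.16581581] -0.04734823277725008 z [-0.0006887  -0.00183337 -0.00018559]
to button (tool mm) [ 1.28446361 -0.63517802 20.66403071]
```

View pics/w4.png

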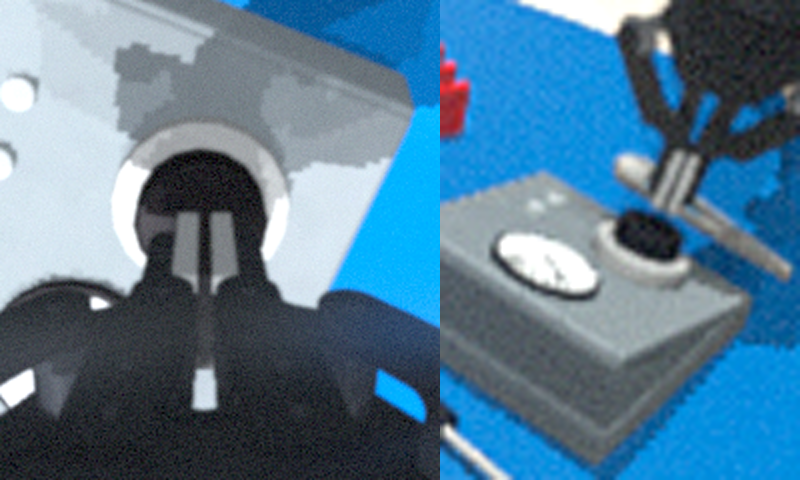

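The closed fingertips at wrist crop (205,220) are over the middle of the button at (200,210). Feeling for contact.

>>> jog_arm:
  increments: [0, 0.1, -0.05, 1.2, 0, 0, 0, 0, 0.1, -0.05, 1.9, 0, 0, 0, 0, 0.1, -0.05, 2.3, 0, 0, 0, 0, 0.1, -0.05, 2.3, 0, 0, 0, 0, 0.1, -0.05, 2.3, 0, 0, 0]

```text
clock: 18.85
eef_pos: [520.2, 255.3, 61.1]
tool_rot: [-2.997, 0.376, -2.981]
force: [-4.2, 0.9, 7.1]
width: -0.0
gripper_force: 4.3
```

```bash
python3 - <<'E'
from bt import *
print(s['force']@n)
E
```

```text
18.85 [520.15060178 255.30617353  61.11680821] [-4.19859752  0.92634078  7.11292596] -0.02382195219664302 z [0.00196592 0.00144841 0.00060814]
to button (tool mm) [ 1.44237568 -2.17993761 -0.67588599]
8.22521083230223
```

>>> jog_arm:
  increments: [0, 0, 0, 0.3, 0, 0, 0, 0, 0, 0, 0.4, 0, 0, 0]

```text
clock: 19.05
eef_pos: [520.6, 255.5, 60.2]
tool_rot: [-2.999, 0.379, -2.981]
force: [-25.3, -1.5, 53.0]
width: 0.2
gripper_force: 29.0
```

```bash
python3 - <<'E'
from bt import *
print(s['force']@n)
E
```

```text
19.05 [520.56782358 255.46169828  60.23759981] [-25.31850261  -1.5299716   52.99312396] 0.19743024872071704 z [0.00413818 0.00313835 0.00136065]
to button (tool mm) [ 1.52125356 -2.40413056 -1.63852273]
58.297650567931115
```

Fully down on the stop, and harder than needed. I'll ease off to a light hold.

>>> jog_arm:
  increments: [0, 0, 0, -0.25, 0, 0, 0, 0, 0, 0, -0.25, 0, 0, 0]

```text
clock: 19.25
eef_pos: [520.4, 255.3, 60.7]
tool_rot: [-2.998, 0.377, -2.981]
force: [-9.6, 0.0, 19.4]
width: -0.3
gripper_force: 10.7
```

>>> jog_arm:
  increments: [0, 0, 0, 0, 0, 0, 0, 0, 0, 0, 0, 0, 0, 0, 0, 0, 0, 0, 0, 0, 0, 0, 0, 0, 0, 0, 0, 0, 0, 0, 0, 0, 0, 0, 0, 0, 0, 0, 0, 0, 0, 0, 0, 0, 0, 0, 0, 0, 0, 0, 0, 0, 0, 0, 0, 0]

```text
clock: 20.05
eef_pos: [520.3, 255.3, 60.7]
tool_rot: [-2.998, 0.377, -2.981]
force: [-8.9, 0.4, 18.7]
width: 0.3
gripper_force: 10.2
```

```bash
python3 - <<'E'
from bt import *
print(s['force']@n)
P,im=grab('wrist');T,t=grab('scene');U,u=grab('top')
g=lambda i,a,sz:cv2.resize(cv2.convertScaleAbs(i,alpha=a),sz,interpolation=2)
cv2.imwrite('pics/w5.png',np.hstack([g(im[220:370,100:300],1.5,(400,300)),g(t[215:255,335:385],1.3,(375,300))]))
print(ctrl.read_state()['clock'])
E
```

```text
20.05 [520.32252464 255.32339407  60.67046676] [-8.92130313  0.39113732 18.71636901] 0.33063707976289725 z [0.00262399 0.00200559 0.0008311 ]
to button (tool mm) [ 1.43794901 -2.23767208 -1.15303642]
20.661117715672372
20.2
```

View pics/w5.png

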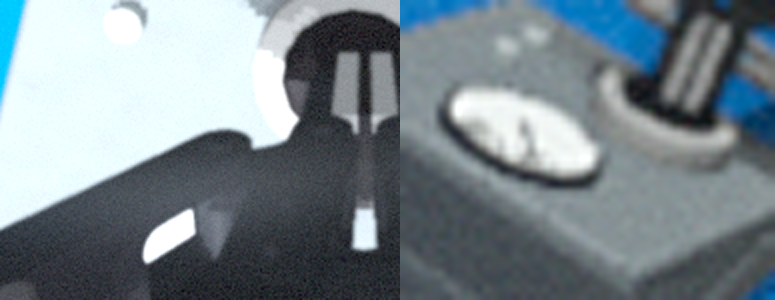

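The button is down nearly flush in its collar at right crop (690,120), with about 20 N holding it. It went down at about t = 18.7, so I'll release near t = 22.75.

>>> jog_arm:
  increments: [0, 0, 0, 0, 0, 0, 0, 0, 0, 0, 0, 0, 0, 0, 0, 0, 0, 0, 0, 0, 0, 0, 0, 0, 0, 0, 0, 0, 0, 0, 0, 0, 0, 0, 0, 0, 0, 0, 0, 0, 0, 0, 0, 0, 0, 0, 0, 0, 0, 0, 0, 0, 0, 0, 0, 0, 0, 0, 0, 0, 0, 0, 0, 0, 0, 0, 0, 0, 0, 0, 0, 0, 0, 0, 0, 0, 0, 0, 0, 0, 0, 0, 0, 0, 0, 0, 0, 0, 0, 0, 0, 0, 0, 0, 0, 0, 0, 0, 0, 0, 0, 0, 0, 0, 0, 0, 0, 0, 0, 0, 0, 0, 0, 0, 0, 0, 0, 0, 0, 0, 0, 0, 0, 0, 0, 0, 0, 0, 0, 0, 0, 0, 0, 0, 0, 0, 0, 0, 0, 0]

```text
clock: 22.2
eef_pos: [520.3, 255.3, 60.7]
tool_rot: [-2.998, 0.377, -2.981]
force: [-8.2, -0.1, 18.5]
width: 0.2
gripper_force: 10.2
```

>>> jog_arm:
  increments: [0, 0, 0, 0, 0, 0, 0, 0, 0, 0, 0, 0, 0, 0, 0, 0, 0, 0, 0, 0, 0, 0, 0, 0, 0, 0, 0, 0, 0, 0, 0, 0, 0, 0, 0, 0, 0, 0, -2, 0, 0, 0, 0, 0, 0, -5, 0, 0, 0, 0, 0, 0, -9, 0, 0, 0, 0, 0, 0, -12, 0, 0, 0, 0, 0, 0, -12, 0, 0, 0, 0, 0, 0, -12, 0, 0, 0]

```text
clock: 23.3
eef_pos: [475.2, 264.8, 169.7]
tool_rot: [-2.998, 0.376, -2.982]
force: [0.2, -0.3, 0.0]
width: 0.1
gripper_force: 0.0
```

```bash
python3 - <<'E'
from bt import *
t0=cv2.imread('pics/top.png');T,t=grab('top','t9.png')
c=lambda f,th,w:None
# check: module still at wall; bystanders unmoved (image difference near each)
for nm,(x,y,r) in dict(spool=(349,194,14),spare=(354,270,18),tray=(283,138,34),tin=(123,183,16),spanner=(352,145,26),driver=(212,170,30),tweezers=(188,252,24)).items():
    d=cv2.absdiff(cv2.GaussianBlur(t0,(3,3),0),cv2.GaussianBlur(t,(3,3),0)).max(2)[y-r:y+r,x-r:x+r];print(nm,(d>40).mean().round(3))
O_=[onz(T,u,40) for u in [(310.5,232)]]
g=cv2.cvtColor(t,cv2.COLOR_BGR2GRAY)
print(g[226:240:2,303:350])
E
```

```text
23.3 [475.15544118 264.8221305  169.74472023] [ 0.23387773 -0.34970043  0.01376008] 0.13973098129013994 z [0.00173844 0.00122584 0.000534  ]
to button (tool mm) [  1.43714647  -1.80990538 117.28677928]
spool 0.0
spare 0.0
tray 0.0
tin 0.0
spanner 0.0
driver 0.0
tweezers 0.349
[[ 72 118 136 136 136 136 136 129  37  33  33  33  31  28  33  34  33  33
   29  31  40  56  53  55  75  80 102 100 104 105 111 111 104  30  32  49
   23  23  30  34  34  34  34  33  33  49 132]
 [ 80  80 136 137 137 137 137 131  70 100 101 103 104 110 110 113 124 135
  119 110 108 108  99  97  93  91  76  71  56  55  55  37  29  30  30  35
   26  22  29  34  35  34  33  33  32  37  88]
 [ 93  56 136 137 136 136 136 134 108  73  71  55  55  54  41  33  33  32
   33  33  33  33  34  34  34  34  34  35  34  34  35  34  23  26  29  31
   39  23  27  35  34  35  34  33  32  36  74]
 [ 95  64 136 136 136 136 137 136 129  34  33  34  34  33  34  33  33  34
   33  35  34  29  30  29  29  31  39  44  57  56  61  76  81  71  28  30
   34  24  26  35  34  35  34  33  33  34  61]
 [ 97  75 131 137 137 136 136 137 130  45  44  55  54  74  78 100 100 101
  104 111 111 111 121 125 121 120 108 108 107  99  99  93  90  64  29  31
   39  21  25  30  35  35  34  33  33  33  51]
 [ 94  75  85 136 136 136 137 137 132  84 108 108  98  93  93  91  72  55
   56  56  43  41  33  33  34  34  34  34  35  35  35  34  25  24  31  30
   35  27  24  29  36  35  34  34  33  32  38]
 [ 81  94  61 136 137 137 137 136 131  79  33  33  34  32  34  35  34  35
   34  34  35  34  34  35  34  29  30  30  34  34  30  30  28  38  37  29
   37  72  25  28  37  36  34  34  33  32  36]]
```

The module sits right against the wall with no gap, and the bystanders haven't moved. The tweezers' patch differs only because the arm and its shadow cover it, and they were never approached. Handing in.

```bash
python3 -c "
from cell import ctrl
print(ctrl.finish_job())"
```

```text
the job is handed in; nothing more can be done
None
```

The job is handed in at about 23 s: the module is clamped against the end wall (about 25 N felt on three strokes), and the button was then pressed fully down, held about four seconds (timed from the force readings; the needle was unreadable) and released.

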